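# Line up the quarter-turn fasteners and hold the gearbox cover shut

## Task

The hinged cover of the grey gearbox on the table stands slightly open on its springy seal because the pins of its two quarter-turn fasteners are crosswise to their slots. Turn the wing of each fastener, either way round, until the groove on top of it lines up with the black marks on the cover in front of it and behind it; then press the cover down flush on the housing and finish while still holding it pressed there, with both wings still in line with their marks, so that I can lock it myself. Leave the tape measure, the castor and the bearing beside the gearbox where they are.

Things in the scene. Friction and masses are not known exactly. Their poses are not given: they have to be found in the camera images.
- housing: grey cast gearbox housing, fixed to the table: 150 (x) x 190 (y) mm, rim 60 mm high, two small foot lugs in front. Origin: centre of its underside on the table; x points from the free front edge of the cover to its hinge (away from the robot), z up.
- cover (a joint): hinge of the aluminium cover (136 x 188 mm, 6 mm thick), rad: 0 = shut flush, 0.12 = as far open as it goes, where the seal pushes it. Axis along the housing's y, 70 mm behind its centre, 63 mm above the table. A fastener out of line stops the cover at about 0.095; with both in line within 0.14 rad, about 8 N on the press pad shuts it. Let go, it springs open.
- press_pad (a point): centre of the top of the black ribbed rubber pad (22 x 46 mm, 2 mm thick) at the middle of the cover's front edge, 128 mm in front of the hinge: the place to press. It goes down 15 mm from open to shut, then lies 68 mm above the table. Axes of the cover: x to the hinge, y left, z out of the cover.
- wing_left (a point): centre of the left (+y) fastener's steel wing, an upright bar 34 long, 10 thick, 30 mm high on a round boss (29 across, 6 high); cover face 21 mm below. Its x runs along the wing and the groove in its top; it turns about its z (0.05 N m friction) and stays. In line = its x parallel to the press pad's x, either way round. Starts 0.45 to 1.57 rad off; no stop before the nearest line-up.
- wing_right (a point): the same for the right (-y) fastener. The fasteners stand 55 mm left and right of the cover's middle, 105 mm in front of the hinge; each has a black mark on the cover in front of it and one behind it.
- bearing_loose: bystander: loose steel ball bearing, 42 mm across, 12 mm high, lying left of the housing; origin under its centre.
- castor_loose: bystander: loose swivel castor wheel on a steel plate, 55 x 75 x 84 mm, standing left of the housing; origin under its centre.
- tape_loose: bystander: yellow tape measure, 42 x 88 x 62 mm, standing right of the housing; origin under its centre.

How it is judged:
By the outcome, as a careful person would: the job done as asked, in the order asked, and still so for the second after the job is handed in, while the arm keeps its last pose, push and grip.
It also fails if it takes over 64 s, if anything falls off the work surface, if the arm or the gripper's body presses on something with over 40 N, if the wrist force passes 120 N, or if a joint passes its speed limit or range.

## Robot

A 6-joint arm with a two-finger parallel gripper is mounted at the origin on a cart in front of the work surface, level with it; the furniture and walls round the work are solid. World frame = base frame: x ahead of the robot, y to its left, z up, the work surface at z = 0. Lengths are in m, angles in rad, forces in N, time in s.
With the tool pointing down it reaches from about 0.35 to 0.925 m from the base axis. Payload 6.4 kg.
Tool frame: the origin (TCP) lies on the mounting face of the last link; the fingertips stand 173 mm ahead of it and the grasp point (between the pads) lies 155 mm ahead of it; y points along the fingers, x is the direction in which the jaws open and shut, and the axes are right-handed (so a half turn about y gives the same grasp; the last joint's range is limited). The gripper opens to 85 mm and grips with 20 to 120 N. Pads are 22 mm wide; open, the fingers measure 114 mm over their backs; the gripper's body (76 mm by 85 mm) begins 54 mm behind the grasp point. The pads swing forward as they close: fully open they stand 13 mm farther back than shut.
Start: joints at [1.014, 0.245, 1.558, -0, 1.339, -0.174], TCP at [0.243, 0.603, 0.405] pointing down, gripper open.
Joint ranges: [-3.13, 3.13], [-1.02, 2.26], [0.13, 2.54], [-0.95, 4.09], [0.21, 2.88], [-2.74, 2.74]. Speed limits (rad/s): [2.57, 2.57, 3.14, 3.14, 3.14, 3.14].

## Interface

Orientations are given as a 3x3 rotation matrix whose columns are the frame's x, y, z axes.
In Python, from station import manip gives the robot as it stands. Calls block until the motion is done:
- manip.move_to(position, orientation): joint-space move of the TCP to a pose.
- manip.move_l(position, attitude=None, rate=0.15, guard=None): straight line of the TCP; attitude=None keeps the orientation; rate is the mean speed in m/s. With guard (N) it stops when the force on the tool has changed by that much, and returns True; else False.
- manip.move_j(angles): joint-space move.
- manip.gripper_to(opening, effort=None): opening from 0.0 (shut) to 1.0 (fully open); effort is the grip in N (None keeps the last); returns when the fingers have stopped.
- manip.hold(seconds).
- manip.solve_ik(position, orientation): joint angles nearest the present ones, or None.
- manip.read_camera(name): name is "scene" or "top" or "wrist"; returns a dict with "image" (384x512x3 uint8, red, green, blue), "z_map" (384x512 float32, m along the optical axis (not along the pixel's ray), 0 where there is no reading), "camera_matrix" (3x3 intrinsics, pixels), "distortion" ([k1, k2, p1, p2, k3] as OpenCV has them; the pictures are not rectified), "pose" (4x4, takes a point from camera to world coordinates); the wrist camera has in their place "hand_eye" (4x4, takes a point from camera to tool coordinates, whose origin is the TCP and whose axes are the tool frame's). Camera axes: x right, y down, z forward; pixel columns grow to the right and rows downward; lengths in m; the calibration is good to about 2 mm. A picture is of the moment at which its call begins: read the wrist's pose just before it.
A pose or a line that the arm cannot do raises manip.MotionError and nothing moves.
- manip.sign_off(): hands the job in, once; it reports no verdict.
Readings, each from a call of its own:
- manip.current_t(): time.
- manip.current_joint_pos(): joint angles.
- manip.current_joint_velocities(): joint speeds.
- manip.current_joint_efforts(): joint torques, N m.
- manip.current_eef_pos(): TCP position.
- manip.current_tool_rot(): TCP orientation.
- manip.current_ft_force(): force on the tool from outside, world axes, zero at the start.
- manip.current_torque(): the same for the moment, N m.
- manip.current_opening(): opening from 0.0 (shut) to 1.0 (fully open).
Only numpy, scipy, OpenCV 4.12 (cv2) and the standard library are available. Lean on these libraries where they do the work, as an engineer would, in place of code of your own. Each camera call takes 0.05 s, during which the arm holds its last target. There are 200 camera calls.

## Working session

There is one attempt and no reset: what is moved stays moved. The work goes in short steps, each a Python script; the robot and the scene stay as the last script left them, time stands still between calls to the robot, and variables do not carry over. Pictures are saved under pics/ and viewed, about 8 in all and at most 12, crops included, and the job is handed in when it is done.

```bash
mkdir -p pics; ls; python3 - <<'E'
from station import manip
import cv2,numpy as np
ims=[]
for n in("scene","top"):
    c=manip.read_camera(n); np.savez(f"pics/{n}0.npz",**c)
    cv2.imwrite(f"pics/{n}0.png",c["image"][:,:,::-1])
    ims.append(c["image"][:,:,::-1]); print(n,c["camera_matrix"].round(1).tolist(),c["distortion"],c["pose"].round(3).tolist())
cv2.imwrite("pics/a.png",cv2.resize(np.vstack(ims),(400,600)) if 0 else cv2.resize(np.hstack(ims),(800,300)))
E
```

```text
pics
scene [[355.9, 0.0, 255.8], [0.0, 355.9, 187.6], [0.0, 0.0, 1.0]] [-0.04894088  0.          0.          0.          0.        ] [[0.863, -0.368, 0.345, 0.183], [-0.505, -0.608, 0.613, -0.246], [-0.016, -0.704, -0.71, 0.689], [0.0, 0.0, 0.0, 1.0]]
top [[488.2, 0.0, 257.9], [0.0, 488.2, 184.9], [0.0, 0.0, 1.0]] [0.01691773 0.         0.         0.         0.        ] [[-0.008, -0.993, 0.121, 0.357], [-1.0, 0.01, 0.014, 0.267], [-0.015, -0.12, -0.993, 1.012], [0.0, 0.0, 0.0, 1.0]]
```

View pics/top0.png

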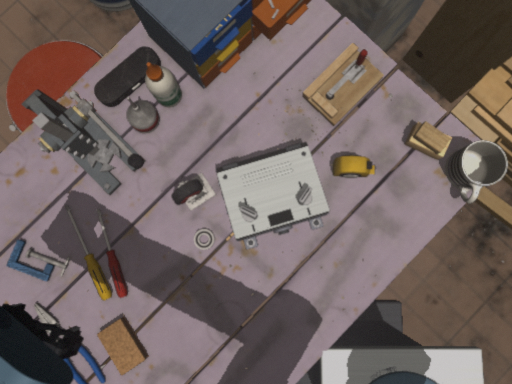

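Top view: gearbox at about (273,195), pad at (281,217), wings at about (248,208) and (304,193). Next I compute rough positions and take a close look from the wrist.

```bash
cat > h.py <<'E'
import cv2,numpy as np
def ray(c,px,T):
    u=cv2.undistortPoints(np.array(px,float).reshape(-1,1,2),c["camera_matrix"],c["distortion"]).reshape(-1,2)
    d=np.c_[u,np.ones(len(u))]@T[:3,:3].T
    return T[:3,3],d
def onz(c,px,T,z):
    o,d=ray(c,px,T); return o+d*((np.asarray(z)-o[2])/d[:,2])[...,None]
def down(yaw):  # tool z down, tool y (along fingers' width) , x = jaw dir at angle yaw
    c,s=np.cos(yaw),np.sin(yaw)
    return np.array([[c,s,0],[s,-c,0],[0,0,-1.]])
E
python3 - <<'E'
from h import *
from station import manip
c=dict(np.load("pics/top0.npz")); T=c["pose"]
im=c["image"]; g=im.max(2)
m=np.zeros(g.shape,np.uint8); m[205:228,268:296]=(g[205:228,268:296]<60)
n,l,s,ct=cv2.connectedComponentsWithStats(m); i=1+s[1:,4].argmax(); print("pad",ct[i],s[i])
print("pad",onz(c,[ct[i]],T,.082).round(4))
print("wings",onz(c,[(248,208),(304,193)],T,.095).round(3))
z=lambda u,v:c["z_map"][v,u]
for p in[(281,217),(248,208),(304,193),(270,180)]:
    o,d=ray(c,[p],T); print(p,(o+d[0]*z(*p)).round(3))
w=manip.read_camera("wrist"); print(w["hand_eye"].round(4).tolist(),w["camera_matrix"].round(1).tolist(),w["distortion"])
print(manip.current_tool_rot().round(3).tolist())
E
```

```text
pad [280.24338624 217.3015873 ] [269 211  23  14 189]
pad [[0.407  0.2381 0.082 ]]
wings [[0.424 0.299 0.095]
 [0.452 0.193 0.095]]
(281, 217) [0.408 0.237 0.084]
(248, 208) [0.423 0.298 0.109]
(304, 193) [0.45  0.195 0.113]
(270, 180) [0.48  0.257 0.071]
[[1.0, -0.001, 0.0001, -0.0], [-0.0003, -0.2607, 0.9654, 0.0294], [-0.0009, -0.9654, -0.2607, 0.0658], [0.0, 0.0, 0.0, 1.0]] [[333.7, 0.0, 251.5], [0.0, 333.7, 194.2], [0.0, 0.0, 1.0]] [-0.00904619  0.          0.          0.          0.        ]
[[0.374, -0.001, -0.928], [0.928, -0.001, 0.374], [-0.002, -1.0, 0.0]]
```

```bash
cat >> h.py <<'E'
def down(a,tilt=0.,yaw=0.): # tool x at world angle a, tool y down; tilt = opening angle of cover with housing yaw
    R=np.array([[np.cos(a),0,-np.sin(a)],[np.sin(a),0,np.cos(a)],[0,-1,0.]])
    return cv2.Rodrigues(np.array([-np.sin(yaw),np.cos(yaw),0])*tilt)[0]@R
def shot(manip,name):
    T=np.eye(4); T[:3,:3]=manip.current_tool_rot(); T[:3,3]=manip.current_eef_pos()
    w=manip.read_camera("wrist"); w["pose"]=T@w["hand_eye"]; np.savez(f"pics/{name}.npz",**w)
    cv2.imwrite(f"pics/{name}.png",w["image"][:,:,::-1]); return w
E
python3 - <<'E'
from h import *
from station import manip
manip.move_to([.47,.255,.38],down(.26+np.pi/2)); print(manip.current_t(),manip.current_joint_pos().round(2),manip.current_ft_force())
w=shot(manip,"w1"); cv2.imwrite("pics/w1c.png",cv2.resize(w["image"][:,:,::-1],(800,600),interpolation=cv2.INTER_CUBIC))
E
```

```text
1.6917 [ 0.29 -0.    1.87  0.    1.27 -1.55] [ 0.02590864  0.23165324 -0.09455395]
```

View pics/w1c.png

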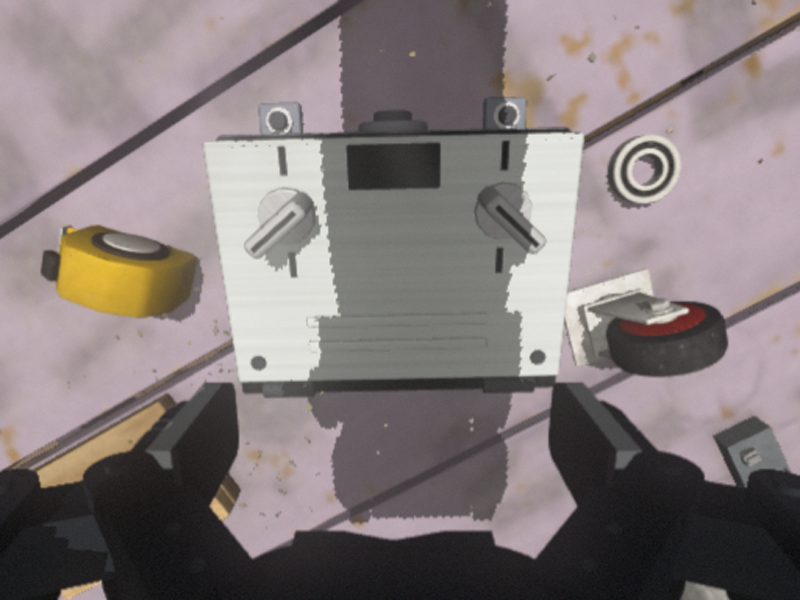

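Wrist view (enlarged 800x600): pad centre (393,166). The right wing's groove runs (251,249)–(303,206) with marks (282,160)/(294,265). The left wing's groove runs (487,192)–(540,245) with marks (505,155)/(499,260). The cover edges sit clear of the fingers.

```bash
python3 - <<'E'
from h import *
w=dict(np.load("pics/w1.npz")); T=w["pose"]; k=512/800; off=(1-k)/2*0
f=lambda P,z:onz(w,np.array(P)*k-.18,T,np.array(z))
q=.12; zf=lambda s:.063+s*np.sin(q)+.003*np.cos(q)
pad=f([(347,143),(438,143),(347,189),(440,188)],[zf(.139)+.002]*2+[zf(.117)+.002]*2)
print("pad",pad.round(4).tolist(),"size",np.linalg.norm(pad[0]-pad[1]).round(4),np.linalg.norm(pad[0]-pad[2]).round(4))
M=f([(282,160),(294,265),(505,155),(499,260)],[zf(.13),zf(.08)]*2); print("marks",M.round(4).tolist())
for a,b in((0,1),(2,3)):
    d=M[b]-M[a]; print("len,yaw",np.linalg.norm(d).round(4),np.arctan2(d[1],d[0]).round(3))
d=M[2]+M[3]-M[0]-M[1]; yaw=np.arctan2(-d[0],d[1]); print("yaw LR",yaw.round(3),np.linalg.norm(d)/2)
G=f([(251,249),(303,206),(487,192),(540,245)],[zf(.105)+.0358]*4)
x=np.array([np.cos(yaw),np.sin(yaw),0])
for a,b in((0,1),(2,3)):
    d=G[b]-G[a]; print("wing",((G[a]+G[b])/2).round(4),np.linalg.norm(d).round(4),"rel",(np.arctan2(d[1],d[0])-yaw).round(3))
for n,p in(("pad",pad.mean(0)),("marksmid",M.mean(0)),("wings",G.mean(0))): print(n,p.round(4))
o,dd=ray(w,np.array([(390,230),(393,166),(505,225)])*k,T)
for (u,v),di in zip([(390,230),(393,166),(505,225)],dd): print((o+di*w["z_map"][int(v*k),int(u*k)]).round(4))
E
```

```text
pad [[0.403, 0.2144, 0.0846], [0.3916, 0.2574, 0.0846], [0.4246, 0.2194, 0.082], [0.4121, 0.2646, 0.082]] size 0.0445 0.0223
marks [[0.4192, 0.1847, 0.0815], [0.4711, 0.2008, 0.0756], [0.3884, 0.2914, 0.0815], [0.4403, 0.3062, 0.0756]]
len,yaw 0.0547 0.3
len,yaw 0.0543 0.278
yaw LR 0.283 0.11040976115137031
wing [0.4472 0.195  0.1143] 0.0313 rel 2.214
wing [0.4159 0.2974 0.1143] 0.0347 rel 0.796
pad [0.4078 0.2389 0.0833]
marksmid [0.4297 0.2458 0.0785]
wings [0.4315 0.2462 0.1143]
[0.4394 0.2458 0.0796]
[0.4079 0.2391 0.0863]
[0.4195 0.2941 0.116 ]
```

Sizes check out: pad 44.5x22, marks 110 mm apart, wing 31–35 mm, heights agree. Yaw is about 0.285. The left wing is +0.80 rad off and the right −0.93. Next I turn both, left first.

```bash
cat >> h.py <<'E'
YAW=.285; Q=.12
PAD=np.array([.4078,.2389,.0833])
N=np.array([np.sin(Q)*np.cos(YAW),np.sin(Q)*np.sin(YAW),np.cos(Q)])
XC=np.array([np.cos(Q)*np.cos(YAW),np.cos(Q)*np.sin(YAW),-np.sin(Q)]); YC=np.array([-np.sin(YAW),np.cos(YAW),0])
def wing(s): return PAD+.023*XC+s*.055*YC+.019*N
def turn(manip,s,off,extra=0.):
    c=wing(s)+.007*N+.155*N
    R=lambda o:down(YAW+np.pi/2+o,Q,YAW)
    manip.gripper_to(.55,25)
    manip.move_to(c+.07*N,R(off)); print("above",manip.current_t())
    print("hit",manip.move_l(c,rate=.1,guard=12))
    manip.gripper_to(0,25); print("grip",manip.current_opening(),manip.current_ft_force().round(1))
    n=4
    for i in range(1,n+1):
        manip.move_to(c,R(off+(extra-off)*i/n))
        print(i,manip.current_ft_force().round(1),manip.current_torque().round(2),manip.current_t())
    manip.gripper_to(.55); manip.move_l(c+.07*N,rate=.15); print(manip.current_t())
E
python3 - <<'E'
from h import *
from station import manip
print(wing(1),wing(-1))
turn(manip,1,.796)
E
```

```text
[0.41643261 0.29874101 0.09940998] [0.44735993 0.19317823 0.09940998]
above 2.9333
hit False
grip 0.11264366376532824 [0.3 0.8 1.4]
1 [-0.5  0.1  2.5] [ 0.08 -0.06 -0.07] 4.5083
2 [0.8 1.2 2.8] [ 0.2  -0.12 -0.06] 4.8167
3 [-0.2  1.   2.9] [ 0.24 -0.17 -0.09] 5.125
4 [0.1 1.8 4.1] [ 0.31 -0.22 -0.05] 5.4333
6.5
```

Gentle, and the grip opening (0.113 × 85 = 9.6 mm) matches the wing's thickness. Now the right one, then a look.

```bash
python3 - <<'E'
from h import *
from station import manip
turn(manip,-1,-.928)
manip.move_to([.47,.255,.38],down(YAW+np.pi/2))
w=shot(manip,"w2"); cv2.imwrite("pics/w2c.png",cv2.resize(w["image"][60:252,100:400,::-1],None,fx=2.5,fy=2.5,interpolation=cv2.INTER_CUBIC))
E
```

```text
above 7.4417
hit False
grip 0.11282883626685862 [-0.6 -0.9  2.7]
1 [-1.6 -0.5  1.9] [-0.08  0.05  0.03] 9.0417
2 [-0.6 -0.8  3.1] [ 0.02 -0.    0.06] 9.375
3 [-0.5  0.8  3.7] [ 0.15 -0.06  0.02] 9.7083
4 [-0.7  0.9  4.1] [ 0.27 -0.08 -0.02] 10.0417
11.1083
```

View pics/w2c.png

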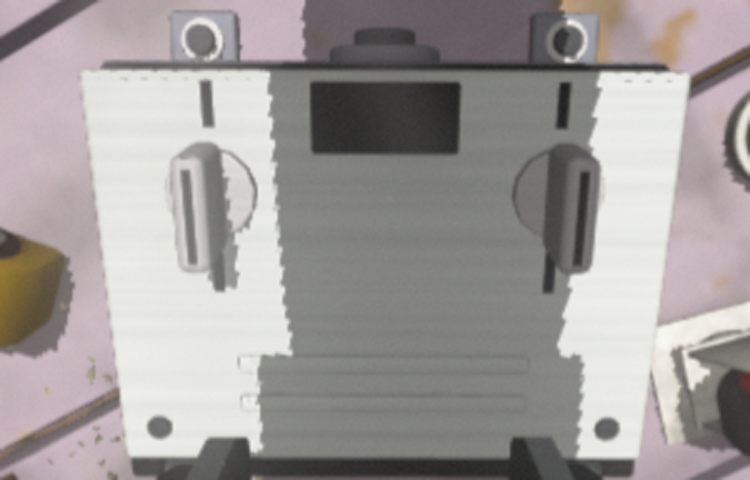

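Both grooves now look parallel to the marks: right groove (185,170)–(193,265), left (585,170)–(580,265), with marks at (207,105)/(219,275) and (564,105)/(549,272). I check this numerically.

```bash
python3 - <<'E'
from h import *
w=dict(np.load("pics/w2.npz")); T=w["pose"]
zf=lambda s:.063+s*np.sin(Q)+.003
f=lambda P,z:onz(w,(np.array(P)+.5)/2.5-.5+[100,60],T,np.array(z))
G=f([(185,170),(193,265),(585,170),(580,265)],[.1163,.1123]*2)
M=f([(207,105),(219,275),(564,105),(549,272)],[zf(.13),zf(.08)]*2)
P=f([(312,83),(459,83),(312,153),(461,153)],[.0846,.0846,.082,.082])
an=lambda d:round(float(np.arctan2(d[1],d[0])),3)
print("groove",an(G[1]-G[0]),an(G[3]-G[2]),"marks",an(M[1]-M[0]),an(M[3]-M[2]))
d=M[2]+M[3]-M[0]-M[1]; print("LR",np.arctan2(-d[0],d[1]),"pad",P.mean(0),"M",M.round(4).tolist(),"G",G.round(4).tolist())
E
```

```text
groove 0.277 0.331 marks 0.284 0.273
LR 0.2901215817626958 pad [0.40772838 0.23935402 0.0833    ] M [[0.4195, 0.1849, 0.0816], [0.472, 0.2002, 0.0756], [0.3882, 0.2912, 0.0816], [0.44, 0.3057, 0.0756]] G [[0.4363, 0.1898, 0.1163], [0.4625, 0.1972, 0.1123], [0.4053, 0.2956, 0.1163], [0.4311, 0.3044, 0.1123]]
```

The grooves are in line within about 0.05 rad, roughly the picking accuracy for the left one. Now I press with shut fingers on the pad.

```bash
python3 - <<'E'
from h import *
from station import manip
R=down(YAW+np.pi/2)
xh=np.array([np.cos(YAW),np.sin(YAW),0])
p=PAD*[1,1,0]-.001*xh
tip=lambda z:p+[0,0,z+.173]
manip.gripper_to(0,30)
manip.move_to(tip(.125),R); f0=manip.current_ft_force(); print(f0.round(1),manip.current_t())
print(manip.move_l(tip(.087),rate=.08,guard=10))
z=.085
while z>.062:
    manip.move_l(tip(z),rate=.03); manip.hold(.1)
    f=manip.current_ft_force()-f0; zz=manip.current_eef_pos()[2]-.173
    print(round(z,4),round(zz,4),f.round(1))
    if f[2]>18: break
    z-=.002 if z>.0715 else .0005
print(manip.current_t())
c=manip.read_camera("top"); np.savez("pics/top1.npz",**c)
w=shot(manip,"w3"); cv2.imwrite("pics/w3c.png",cv2.resize(w["image"][:,:,::-1],(800,600),interpolation=cv2.INTER_CUBIC))
cv2.imwrite("pics/t1c.png",cv2.resize(c["image"][130:260,190:350,::-1],None,fx=4,fy=4,interpolation=cv2.INTER_CUBIC))
E
```

```text
[ 1.3 -0.3  0.9] 12.575
False
0.085 0.0853 [-0.8 -0.2 -1. ]
0.083 0.0833 [-0.2  0.6  0.9]
0.081 0.0811 [-0.5  1.3  1.1]
0.079 0.0791 [-1.   0.7  2. ]
0.077 0.077 [-1.6 -0.1  2.6]
0.075 0.075 [-2.8  0.7  3.9]
0.073 0.0731 [-2.3  0.4  3.4]
0.071 0.0711 [-2.9  0.7  4.9]
0.0705 0.0707 [-3.5  0.1  5.2]
0.07 0.0702 [-3.4 -0.2  5.6]
0.0695 0.0697 [-4.3 -0.7  5.5]
0.069 0.0692 [-3.7 -0.1  6.4]
0.0685 0.0687 [-4.2 -0.6  5.8]
0.068 0.0684 [-5.1 -0.8  7.1]
0.0675 0.0682 [-6.2 -1.3 11.3]
0.067 0.0681 [-8.6 -2.  13.9]
0.0665 0.0679 [-10.1  -2.7  16.6]
0.066 0.0678 [-10.8  -2.4  20.7]
19.5
```

View pics/w3c.png

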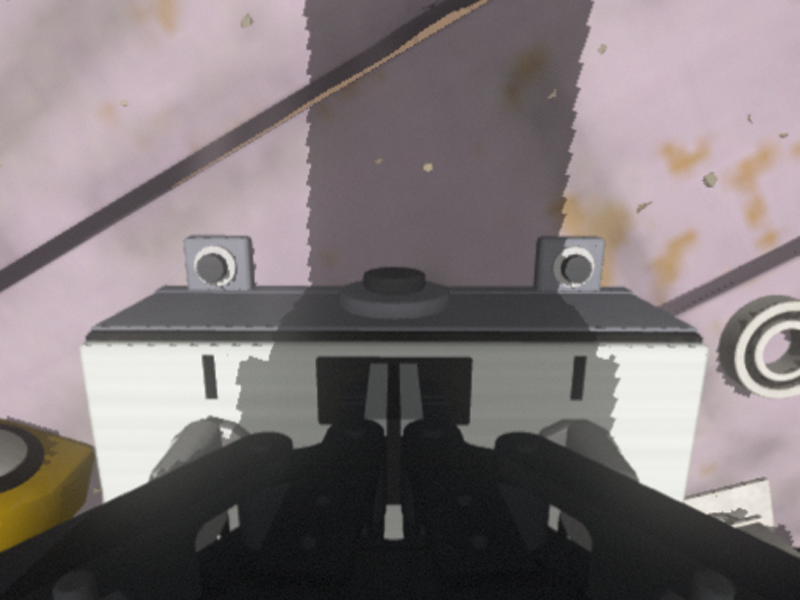

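Tip contact came at 0.0835, and the force rises stiffly from 0.068, so the cover is flush. The wrist view shows the fingertips on the pad at about (393,390). I relieve some of the sideways force, then check the wings from the top and scene cameras.

```bash
python3 - <<'E'
from h import *
from station import manip
xh=np.array([np.cos(YAW),np.sin(YAW),0])
tgt=np.r_[(PAD-.001*xh)[:2],.066+.173]
manip.move_l(tgt-.001*xh,down(YAW+np.pi/2),rate=.02); manip.hold(.5)
print(manip.current_ft_force().round(1),(manip.current_eef_pos()-[0,0,.173]).round(4),manip.current_t())
a=manip.read_camera("top"); b=manip.read_camera("scene"); np.savez("pics/top2.npz",**a); np.savez("pics/scene2.npz",**b)
o,d=ray(b,[(256,190)],b["pose"]); 
R=np.linalg.inv(b["pose"]); q=R[:3,:3]@np.r_[.43,.25,.08]+R[:3,3]; u=b["camera_matrix"]@q/q[2]; print(u)
x,y=int(u[0]),int(u[1]); x0,y0=max(x-75,0),max(y-60,0); print(x0,y0)
A=cv2.resize(a["image"][140:240,200:340,::-1],(560,400)[:2],interpolation=cv2.INTER_CUBIC)
B=cv2.resize(b["image"][y0:y0+120,x0:x0+150,::-1],(600,480),interpolation=cv2.INTER_CUBIC)
cv2.imwrite("pics/A2.png",A); cv2.imwrite("pics/B2.png",B)
E
```

```text
[-6.3 -2.9 18.1] [0.4065 0.2386 0.0679] 20.35
[243.82039095 203.32443914   1.        ]
168 143
```

View pics/A2.png

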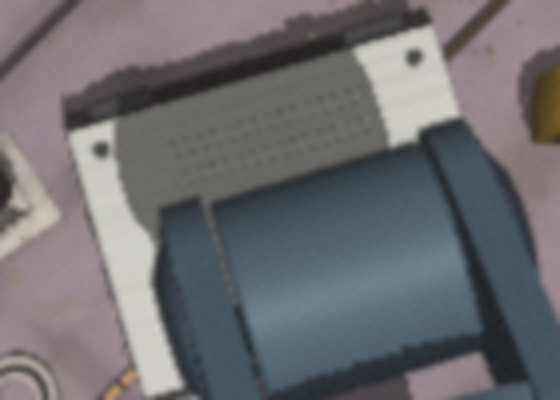

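View pics/B2.png

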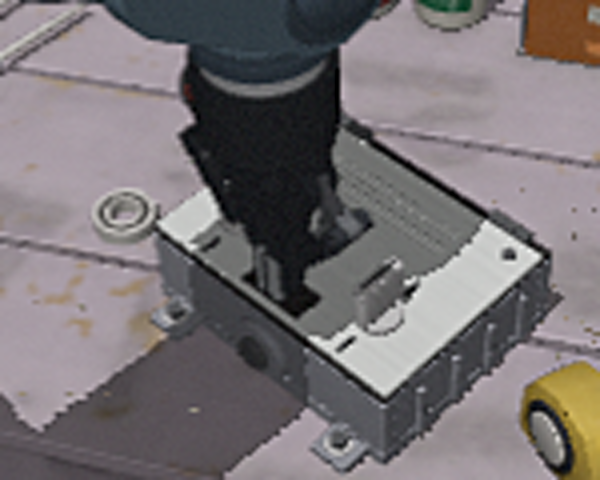

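In the scene view the cover lies flush on the rim with no gap. The right wing at (380,297) points along its front mark (345,345), and the bearing and tape are undisturbed. The top view is blocked by the arm. Force on the pad is steady at about 17 N, so I hand in.

```bash
python3 -c "
from station import manip
print(manip.current_ft_force().round(1),manip.current_eef_pos().round(4),manip.current_t()); manip.sign_off()"
```

```text
[-5.7 -1.4 18.3] [0.4065 0.2386 0.2409] 20.45
the job is handed in; nothing more can be done
```

I turned both wings into line with their marks and pressed the cover down flush. The job was handed in at 20.5 s with the shut fingers still holding the pad down at about 17 N.

- **Cover:** the fingertips met the pad at about 83 mm and the force rose sharply from 68 mm. They finished at 67.9 mm, which matches the shut height, and the scene picture shows no gap at the rim.
- **Wings:** I turned the left about 0.80 rad and the right about 0.93 rad. Before pressing, the right groove was within about 0.01 rad of its marks. The left measured about 0.05 rad off, close to how accurately I could pick its pixels; the cover needs 0.14 rad or better.
- **Not checked at the end:** with the arm in the way, only the right wing could be seen clearly while pressed. The top camera was blocked and the left wing was mostly hidden. The cover going fully shut agrees with both wings being in line.
- **Other things:** in the last pictures the bearing and tape measure looked undisturbed. The castor was only partly in view, and the arm never went down near it. I did not measure any of the three again. A sideways force of about 6 N remained at the fingertips, with no sign of slipping.

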